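Load a block under the spring hold-down flap of a nest

ROBOT

A 6-joint arm with a two-finger parallel gripper is mounted at the origin on a cart in front of the work surface, level with it; the furniture and walls round the work are solid. World frame = base frame: x ahead of the robot, y to its left, z up, the work surface at z = 0. Lengths are in m, angles in degrees, forces in N, time in s.
With the tool pointing down it reaches from about 0.325 to 0.775 m from the base axis. Payload 5.5 kg.
Tool frame: the origin (TCP) lies at the centre of the arm's flange, where the gripper is bolted on; the fingertips stand 182 mm ahead of it and the grasp point (between the pads) lies 163 mm ahead of it; z points along the fingers, y is the direction in which the jaws open and shut (so a half turn about z gives the same grasp; the last joint's range is limited). The gripper opens to 88 mm and grips with 3 to 60 N. Pads are 20 mm wide; open, the fingers measure 115 mm over their backs; the gripper's body (75 mm by 178 mm) begins 61 mm behind the grasp point.
Start: joints at [-68.738, 5.22, 70.514, -0, 104.267, -3.249], TCP at [0.249, -0.546, 0.405] pointing down, gripper open.
Joint ranges: [-164.24, 164.24], [-49.07, 125.15], [9.68, 141.18], [-86.29, 266.29], [3.28, 154.24], [-151.56, 151.56]. Speed limits (degrees/s): [147.25, 147.25, 172.46, 180, 180, 180].

INTERFACE

Orientations are given as [roll, pitch, yaw] about the fixed x, y, z axes, in that order (R = Rz(yaw) Ry(pitch) Rx(roll)).
In Python, from station import r gives the robot as it stands. The module is installed in compiled form; this text tells all that it offers. Calls block until the motion is done:
- r.reach(position, orientation): joint-space move of the TCP to a pose.
- r.servo_line(position, rotation=None, speed=0.15): straight line of the TCP; rotation=None keeps the orientation; speed is the mean speed in m/s.
- r.move_joints(angles): joint-space move.
- r.let_go() and r.grab(squeeze=None): open the fingers fully, or close them until they stop; squeeze is the grip in N (None keeps the last).
- r.wait(seconds).
- r.inverse_kinematics(position, orientation): joint angles nearest the present ones, or None.
- r.sense(): the state.
- r.snapshot(name): name is "scene" or "top"; returns a dict with "frame" (480x640x3 uint8, red, green, blue), "fx", "fy", "cx", "cy" (pixels), "R" (3x3) and "t" (3): a world point X has camera coordinates R X + t. Camera axes: x right, y down, z forward; pixel columns grow to the right and rows downward; lengths in m; the calibration is good to about 2 mm. A picture is of the moment at which its call begins. There is no depth.
A pose or a line that the arm cannot do raises r.IKError and nothing moves.
- r.hand_in(): hands the job in, once; it reports no verdict.
The state is a dict: "clock": time; "joints": joint angles; "joint_vel": joint speeds; "joint_torque": joint torques, N m; "tcp_pos": TCP position; "orientation": TCP orientation; "contact_force": force on the tool from outside, world axes, zero at the start; "torque": the same for the moment, N m; "opening": finger opening in m.
Only numpy, scipy, OpenCV 4.12 (cv2) and the standard library are available. Lean on these libraries where they do the work, as an engineer would, in place of code of your own. Each camera call takes 0.05 s, during which the arm holds its last target.

TASK

Swing the spring-closed flap of the small metal nest open by pushing its long bar sideways with one fingertip, and while that finger holds it open, push the white block along the lane under the flap with the other finger, until the block is home against the back stop. Then let go of the bar so that the flap comes down flat on the block and holds it, and move clear. Push only, never lift the block, and leave the bushes and the nozzle standing beside the nest where they are.

Things in the scene. Friction and masses are not known exactly. Their poses are not given: they have to be found in the camera images.
- nest: Aluminium loading nest screwed to the bench, fixed. Base plate 168 x 120 x 15 mm (x -115 to 53, y -45 to 75) with a lane along x. Origin on the bench (z = 0) below the lane's centre line, at the flap's front edge. x points along the lane, the way the block is pushed, y to its left, z up. Lane floor at z = 15.
- mouth (a point): Point of the lane floor on the centre line at the flap's front edge (x = 0, y = 0, z = 15 mm of the nest); axes as the nest's. Two rails 8 mm wide and only 6 mm high bound the lane, inner faces at y = +18 and -18, x = -115 to 32.
- stop (a point): Centre of the steel back stop's face at the end of the lane, x = 36, y = 0 mm of the nest, 10 mm above the lane floor; the stop is 20 mm high. The block is home when its front face touches it; its rear face then stands 4 mm out of the flap (x = -4), so the pushing finger need not go under the flap.
- flap (a joint): Flap opening, rad. 0: closed and empty, sloping down onto the right rail, so that it bars the lane; 0.23: level, lying on the block; from 0.33 the block passes under it with 3 mm to spare; 0.95: stop. A spring closes it (2 to 5 N at the bar), so it never stays open by itself. It opens when the bar is pushed to the left (+y of the nest).
- hinge (a point): Hinge axis of the flap (parallel to nest x) at x = 0, y = 50, z = 23.5 mm of the nest. The flap is a steel plate 4 mm thick, x = 0 to 32 of the nest, cranked up from the hinge and reaching across the lane to y = -20. Hinge pedestals and the bar's arm stand at x = -1 to 42; nothing stands under the bar in front of them.
- bar_end (a point): Near end of the opening bar, on its axis, x = -110 mm of the nest. The bar is a round rod, radius 4.5 mm, parallel to the lane, fixed to the flap. Axis at y = 38, z = 46 mm of the nest when closed; y = 50, z = 50 at 0.5 rad; y = 58, z = 48 at 0.8 rad. Push it from its lane side with the outside of an upright finger whose tip is low over the lane; the finger may slide along it.
- bar_root (a point): The point of the bar's axis at x = 0 of the nest (flap's front edge).
- block: White machined block 40 mm long, 30 mm wide, 22 mm high, with a hole in its top, 60 to 130 g, loose on the lane floor between the rails, its length along the lane. Origin at the centre of its underside; its y axis runs along its 40 mm length, z up.
- bush: Bystander: grey flanged steel bush, diameter 34, 28 mm high, standing loose on the bench beside the nest; origin at the centre of its underside.
- bush_b: Bystander: another bush like it.
- nozzle: Bystander: beige nozzle, diameter 27, 44 mm high, standing loose on the bench beside the nest; origin at the centre of its underside.
Not all that is in view belongs to the job. Leave any black look-alike of the block alone.

How it is judged:
By the outcome, as a careful person would: the job done as asked, in the order asked, and still so for the second after the job is handed in, with the robot touching nothing.
It also fails if it takes over 45 s, if anything falls off the work surface, if the arm or the gripper's body presses on something with over 40 N, if the wrist force passes 120 N, or if a joint passes its speed limit or range.

## Working session

There is one attempt and no reset: what is moved stays moved. The work goes in short steps, each a Python script; the robot and the scene stay as the last script left them, time stands still between calls to the robot, and variables do not carry over. Pictures are saved under pics/ and viewed, and the job is handed in when it is done.

```bash
mkdir -p pics; ls; python3 - <<'E'
from station import r
import cv2
s=r.sense();print(s['clock'],s['tcp_pos'],s['orientation'],s['opening'])
for n in("scene","top"):
    p=r.snapshot(n);cv2.imwrite(f"pics/{n}0.png",p["frame"][...,::-1]);print(n,p["fx"],p["fy"],p["cx"],p["cy"],p["R"],p["t"])
E
```

```text
pics
0.0 [ 0.24892727 -0.5459794   0.40351891] [-1.79889514e+02 -4.44787546e-03  2.45118422e+01] 0.08796543814156675
scene 599.6920335477837 599.6920335477837 326.1743999580172 243.82381420573174 [[-0.87228456 -0.4888957  -0.01003232]
 [-0.30379221  0.55787255 -0.77232669]
 [ 0.38318395 -0.6706409  -0.63514631]] [0.50697797 0.21054879 0.68849056]
top 493.4323044661029 493.4323044661029 313.46770160709434 252.20633798769705 [[-0.00600487 -0.99986568 -0.01524979]
 [-0.98494645  0.00854848 -0.17264826]
 [ 0.17275544  0.0139835  -0.98486548]] [0.0060336  0.55516994 0.84404598]
```

View pics/scene0.png

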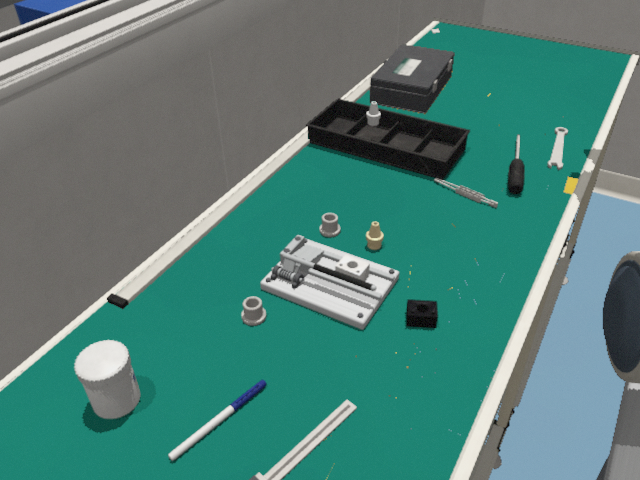

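View pics/top0.png

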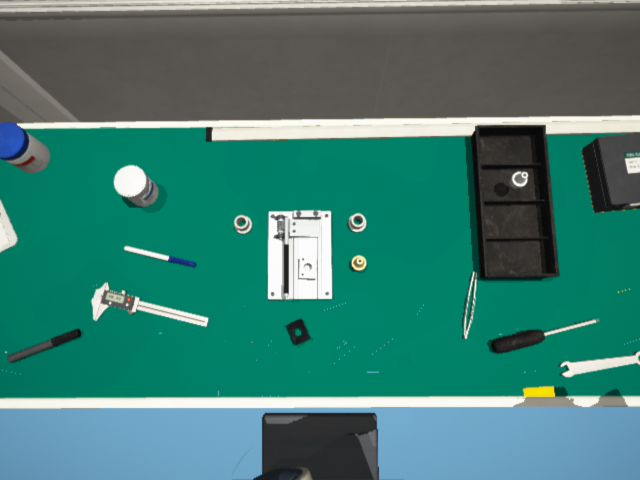

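The nest is at about (300,255) in the top view, with its lane running up the image (world +x). The white block is at about (307,267) and the bar at about (286,268). The black look-alike is at (298,332), and the bushes are at (243,224) and (358,222), with the nozzle at (359,263). Candidates for the block are the white one in the lane at top (307,267) / scene (352,265), and the black one at (298,332) / (422,313). I choose the white one and check it in a crop.

```bash
python3 - <<'E'
import cv2
a=cv2.imread("pics/top0.png")[200:310,225:375];cv2.imwrite("pics/tcrop.png",cv2.resize(a,None,fx=5,fy=5,interpolation=cv2.INTER_CUBIC))
a=cv2.imread("pics/scene0.png")[200:340,230:430];cv2.imwrite("pics/scrop.png",cv2.resize(a,None,fx=4,fy=4,interpolation=cv2.INTER_CUBIC))
E
```

```text
(no output)
```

View pics/tcrop.png

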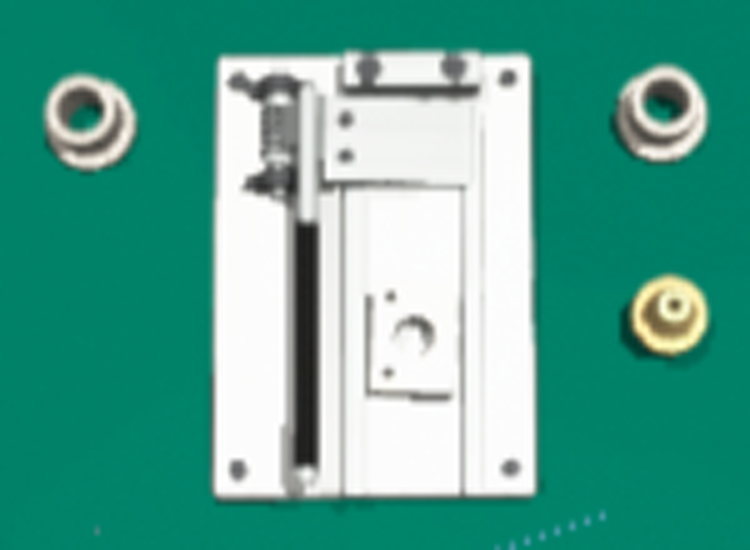

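View pics/scrop.png

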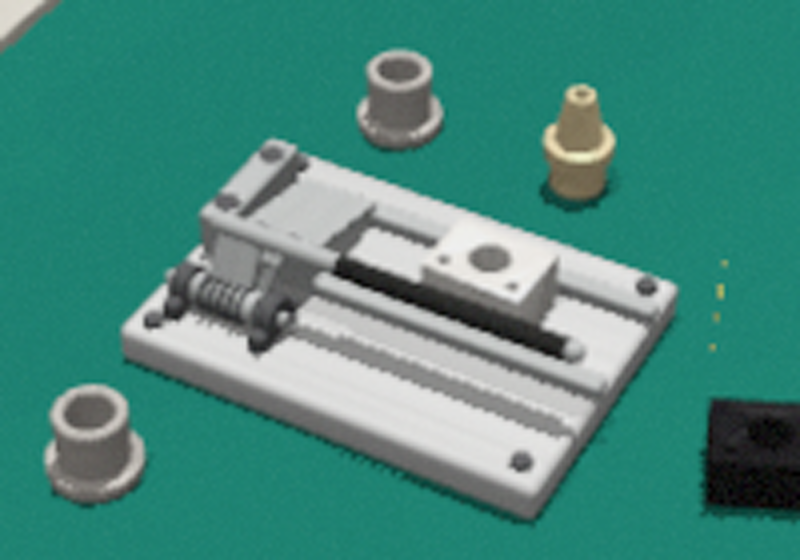

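The crop confirms the choice: the white block with a hole lies in the lane. Next I cast rays through the plate's corners and the block's edges.

```bash
cat > h.py <<'E'
import numpy as np, cv2
from station import r
def ray(p,uv,z):
    R=np.array(p["R"]);t=np.array(p["t"]);C=-R.T@t
    d=R.T@np.array([(uv[0]-p["cx"])/p["fx"],(uv[1]-p["cy"])/p["fy"],1.])
    return C+d*(z-C[2])/d[2]
def proj(p,X):
    c=np.array(p["R"])@np.array(X)+p["t"];return np.array([p["fx"]*c[0]/c[2]+p["cx"],p["fy"]*c[1]/c[2]+p["cy"]])
def fit(N,W):
    N=np.array(N);W=np.array(W)[:,:2];a=N-N.mean(0);b=W-W.mean(0)
    th=np.arctan2((a[:,0]*b[:,1]-a[:,1]*b[:,0]).sum(),(a*b).sum());c,s=np.cos(th),np.sin(th);Rm=np.array([[c,-s],[s,c]])
    o=W.mean(0)-Rm@N.mean(0);return th,o,(W-(N@Rm.T+o))*1e3
E
python3 - <<'E'
from h import *
T=r.snapshot("top");S=r.snapshot("scene")
tc=lambda c:((c[0]+.5)/5-.5+225,(c[1]+.5)/5-.5+200)
sc=lambda c:((c[0]+.5)/4-.5+230,(c[1]+.5)/4-.5+200)
N=np.array([[53,75],[53,-45],[-115,75],[-115,-45]])*1e-3
print("Ctop",-np.array(T["R"]).T@T["t"])
W=[ray(T,tc(c),.015) for c in [(218,57),(530,57),(215,496),(536,496)]]
th,o,e=fit(N,W);print("top",np.degrees(th),o,e.round(1))
W2=[ray(S,sc(c),.015) for c in [(122,332),(527,500),(677,288)]]
th2,o2,e2=fit(N[[0,2,3]],W2);print("scene",np.degrees(th2),o2,e2.round(1))
for nm,P,c,z in [("barT",T,tc((304,472)),.046),("barS",S,sc((574,350)),.046),
 ("bTL",T,tc((368,297)),.037),("bBL",T,tc((368,393)),.037),("bBR",T,tc((452,395)),.037),("bhole",T,tc((413,334)),.037),
 ("sL",S,sc((422,270)),.037),("sN",S,sc((518,303)),.037),("sR",S,sc((560,243)),.037),("sF",S,sc((460,222)),.037),
 ("shole",S,sc((492,258)),.037)]:
    w=ray(P,c,z)[:2];out=[]
    for t_,oo in((th,o),(th2,o2)):
        Rm=np.array([[np.cos(t_),-np.sin(t_)],[np.sin(t_),np.cos(t_)]]);out.append((Rm.T@(w-oo)*1e3).round(1))
    print(nm,w.round(4),*out)
E
```

```text
Ctop [ 0.40103535 -0.01051579  0.92721288]
top -0.08118699346007034 [0.58842498 0.0135987 ] [[ 0.1 -0.2]
 [-0.9  0.8]
 [ 0.8 -1. ]
 [ 0.1  0.4]]
scene -0.5438010077440144 [0.58760432 0.01769435] [[-2.5 -0.9]
 [ 1.2  0.6]
 [ 1.3  0.4]]
barT [0.4802 0.0527] [-108.3   38.9] [-107.8   33.9]
barS [0.4791 0.0518] [-109.4   38. ] [-108.8   33.1]
bTL [0.5448 0.0301] [-43.6  16.5] [-42.9  12. ]
bBL [0.5095 0.0301] [-78.9  16.4] [-78.2  11.7]
bBR [ 5.085e-01 -4.000e-04] [-79.9 -14.1] [-78.9 -18.8]
bhole [0.531  0.0137] [-57.4   0. ] [-56.5  -4.5]
sL [0.5483 0.0319] [-40.1  18.2] [-39.4  13.8]
sN [0.5105 0.031 ] [-77.9  17.3] [-77.2  12.6]
sR [ 0.5117 -0.0048] [-76.7 -18.5] [-75.7 -23.2]
sF [0.5488 0.0022] [-39.7 -11.5] [-38.7 -15.9]
shole [0.5294 0.0142] [-59.    0.5] [-58.1  -4.1]
```

Plan: with the gripper open the fingers stand about 101 mm apart, too far to reach both the bar and the block. So I will use the closed gripper, 27 mm over the backs, leaning 22° about the lane axis. The left finger's back then holds the bar high up, while the right finger's tip pushes the block. First I close the gripper and move to a pose above the start, then look.

```bash
cat >> h.py <<'E'
PHI=np.radians(22.);O=np.array([.5885,.0139,0]);YAW=-.1
cy,sy=np.cos(np.radians(YAW)),np.sin(np.radians(YAW));RN=np.array([[cy,-sy,0],[sy,cy,0],[0,0,1]])
u=np.array([0,np.sin(PHI),np.cos(PHI)]);j=np.array([0,np.cos(PHI),-np.sin(PHI)])
ORI=[180-np.degrees(PHI),0,YAW]
def tcp(x,ya,za):  # x: finger front face; (ya,za): lowest outer corner of left finger; mm, nest
    Pt=np.array([x-10,ya,za])*1e-3-.0135*j
    return list(O+RN@(Pt+.182*u))
E
python3 - <<'E'
from h import *
r.grab(10); print(r.sense()['opening'],r.sense()['clock'])
for a in [(-83,17,100),(-83,17,28),(-83,31.5,21),(-4,31.5,21),(-4,17,28)]:
    print(np.round(tcp(*a),4), r.inverse_kinematics(tcp(*a),ORI))
r.reach(tcp(-83,17,100),ORI)
s=r.sense();print(s['clock'],s['tcp_pos'],s['orientation'],s['contact_force'])
for n in("scene","top"):
    p=r.snapshot(n);cv2.imwrite(f"pics/{n}1.png",p["frame"][...,::-1])
a=cv2.imread("pics/scene1.png")[100:350,180:480];cv2.imwrite("pics/s1c.png",cv2.resize(a,None,fx=2.4,fy=2.4,interpolation=cv2.INTER_CUBIC))
E
```

```text
0.0001532967081473154 1.5417
[0.4956 0.0867 0.2738] [ 13.00730407  -6.40612459  96.57135234 -21.47456949  94.71948586
 102.24315694]
[0.4956 0.0867 0.2018] [ 13.00730407  -3.60707133 101.43867697 -21.41816809  87.58250299
 105.04496978]
[0.4957 0.1012 0.1948] [ 14.56178871  -2.55907423 101.17389872 -21.2708958   87.41301934
 106.76464784]
[0.5747 0.1011 0.1948] [ 12.64313928   8.89797557  89.27917016 -21.45920857  87.12906406
 104.83537747]
[0.5746 0.0866 0.2018] [ 11.27706923   7.9964627   89.52936552 -21.57214987  87.23865342
 103.33573259]
3.8 [0.49584627 0.08610883 0.27404383] [ 1.57998006e+02 -1.95420585e-02 -1.54110161e-01] [ 0.65863978 -0.00697618 -0.13605552]
```

View pics/s1c.png

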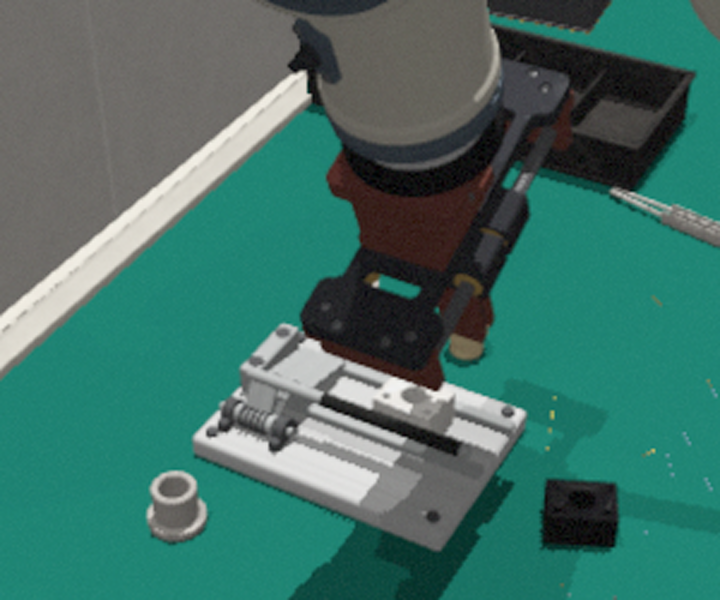

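The body's low left side (about 380,320 in the crop) hides the fingers but stands clear of the nest, and the block and bar are undisturbed. I descend behind the block on the lane side of the bar, watching the forces.

```bash
python3 - <<'E'
from h import *
f=lambda m:print(m,round(r.sense()['clock'],2),np.round(r.sense()['tcp_pos'],4),np.round(r.sense()['contact_force'],2))
f("0");r.servo_line(tcp(-84,16,45),ORI,speed=.08);f("45")
r.servo_line(tcp(-84,17,29),ORI,speed=.05);f("29")
for k in (.33,.67,1):
    r.servo_line(tcp(-84,17+14.5*k,29-8*k),ORI,speed=.03);f(k)
for n in("scene","top"):
    p=r.snapshot(n);cv2.imwrite(f"pics/{n}2.png",p["frame"][...,::-1])
a=cv2.imread("pics/scene2.png")[180:340,220:440];a=cv2.resize(a,None,fx=3,fy=3,interpolation=cv2.INTER_CUBIC)
cv2.imwrite("pics/s2c.png",a)
a=cv2.imread("pics/top2.png")[190:340,200:400];cv2.imwrite("pics/t2c.png",cv2.resize(a,None,fx=4,fy=4,interpolation=cv2.INTER_CUBIC))
E
```

```text
0 3.9 [0.4958 0.086  0.274 ] [-0.49 -0.26 -1.01]
45 4.74 [0.4948 0.0858 0.2192] [0.06 0.29 0.48]
29 5.21 [0.4945 0.0867 0.2023] [0.12 0.56 0.18]
0.33 5.54 [0.4947 0.0917 0.2002] [-0.31 -0.29  0.89]
0.67 5.88 [0.4946 0.0966 0.1973] [ 0.13 -0.6   0.01]
1 6.22 [0.4948 0.1004 0.1959] [-1.95 -5.9   6.47]
```

View pics/s2c.png

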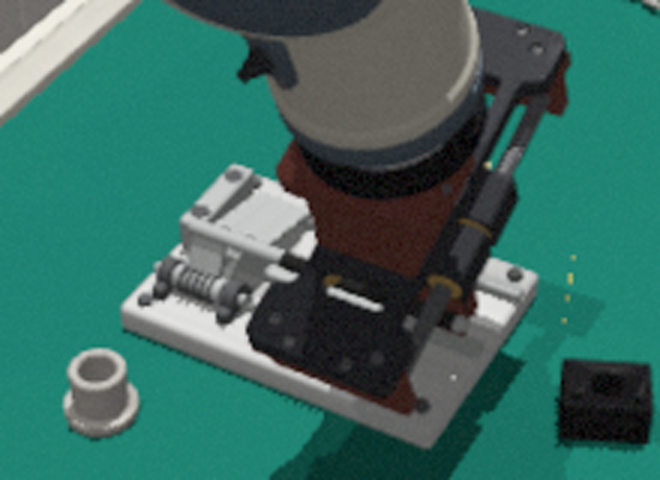

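View pics/t2c.png

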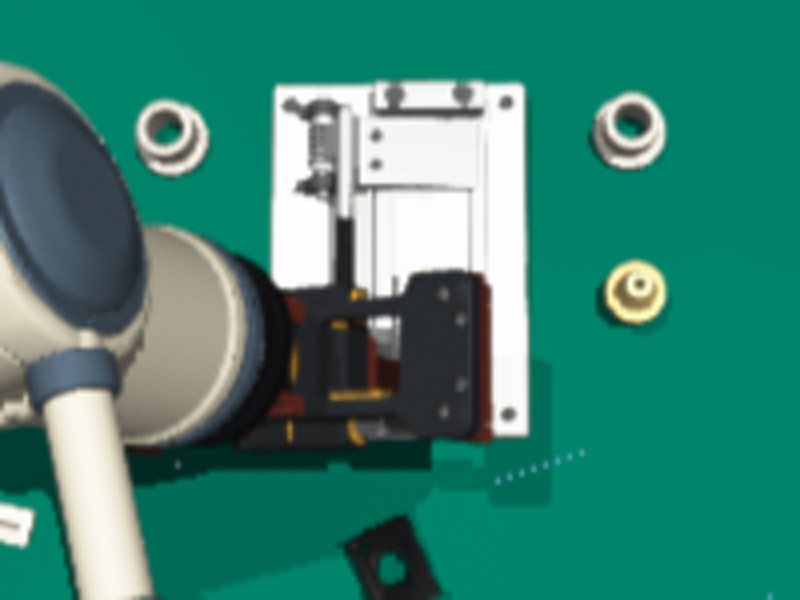

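The top view shows the bar at about x=286 px, unmoved, while the reaction of about (-6, +6.5) N fits a finger face pushing the bar downward with friction. I will push along the bar's own arc instead (left and up) and track the bar and flap.

```bash
python3 - <<'E'
from h import *
def f(m):
    s=r.sense();print(m,round(s['clock'],2),np.round(s['tcp_pos'],4),np.round(s['contact_force'],2),np.round(s['orientation'],2))
r.servo_line(tcp(-84,28,24),ORI,speed=.05);f("back")
pts=[(30,25),(32,26),(34,27),(36,27.5)]
for i,(a,b) in enumerate(pts):
    r.servo_line(tcp(-84,a,b),ORI,speed=.03);f((a,b))
    p=r.snapshot("top");cv2.imwrite(f"pics/top3_{i}.png",p["frame"][...,::-1])
c=[cv2.imread(x)[205:285,265:345] for x in ["pics/top0.png"]+[f"pics/top3_{i}.png" for i in (1,3)]]
cv2.imwrite("pics/t3c.png",cv2.resize(np.hstack(c),None,fx=3.3,fy=3.3,interpolation=cv2.INTER_CUBIC))
p=r.snapshot("scene");cv2.imwrite("pics/scene3.png",p["frame"][...,::-1])
c=[cv2.imread(x)[220:310,250:350] for x in ["pics/scene0.png","pics/scene3.png"]]
cv2.imwrite("pics/s3c.png",cv2.resize(np.hstack(c),None,fx=4,fy=4,interpolation=cv2.INTER_CUBIC))
E
```

```text
back 6.57 [0.4947 0.0978 0.1979] [ 0.14  0.89 -1.36] [ 1.5804e+02 -2.0000e-02 -1.1000e-01]
(30, 25) 6.82 [0.4946 0.1    0.1986] [-0.02 -0.42  1.13] [ 1.5801e+02  1.0000e-02 -8.0000e-02]
(32, 26) 7.12 [0.4946 0.1017 0.1997] [-0.03 -1.37 -0.91] [ 1.5797e+02  2.0000e-02 -1.0000e-01]
(34, 27) 7.42 [0.4946 0.1037 0.2009] [-1.43 -2.94  0.17] [ 1.5798e+02  0.0000e+00 -1.1000e-01]
(36, 27.5) 7.72 [0.4947 0.1057 0.2016] [-2.28 -3.84  3.48] [ 1.5797e+02  0.0000e+00 -1.1000e-01]
```

View pics/t3c.png

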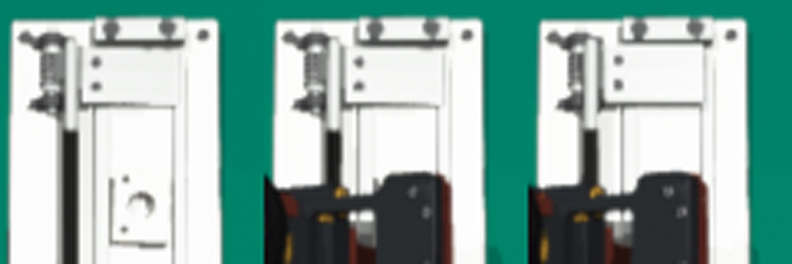

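View pics/s3c.png

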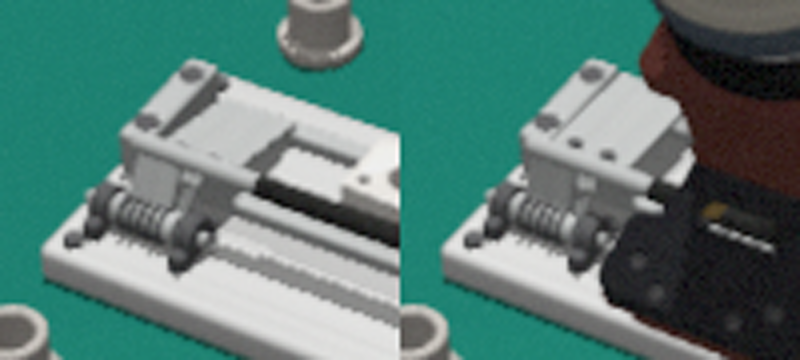

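The flap now stands near level (in the scene crop it is visibly raised), but the bar moved about 6 mm less than expected. The fingers must be slimmer than 13.5 mm near the tips, so I back out and look at them in profile.

```bash
python3 - <<'E'
from h import *
r.servo_line(tcp(-84,17,32),ORI,speed=.08)
r.servo_line(tcp(-84,15,75),ORI,speed=.12)
yaw=-60.65+0  # candidates
best=None
j0=np.array(r.sense()['joints'])
for yaw in (29.35+90,29.35-90,29.35,29.35+180):
    # want tool y along +-(.87,.49): R=Rz(yaw)Rx(180): tool y = Rz(yaw)*(0,-1,0)
    ty=np.array([np.sin(np.radians(yaw)),-np.cos(np.radians(yaw))])
    if abs(ty@np.array([.872,.489]))<.9: continue
    q=r.inverse_kinematics([.47,.03,.33],[180,0,yaw])
    if q is None: continue
    d=np.abs(np.array(q)-j0).max();print(yaw,d)
    if best is None or d<best[0]: best=(d,yaw)
r.reach([.47,.03,.33],[180,0,best[1]]);s=r.sense();print(s['clock'],s['tcp_pos'],s['orientation'])
p=r.snapshot("scene");cv2.imwrite("pics/scene4.png",p["frame"][...,::-1])
tip=s['tcp_pos']-np.array([0,0,.182]);uv=proj(p,tip);print(uv, p["fx"]/(np.array(p["R"])@tip+p["t"])[2]/1000,"px/mm")
x,y=uv.astype(int);a=cv2.imread("pics/scene4.png")[y-80:y+30,x-70:x+70]
cv2.imwrite("pics/s4c.png",cv2.resize(a,None,fx=5,fy=5,interpolation=cv2.INTER_CUBIC));print(x,y)
E
```

```text
119.35 132.87438968819657
-60.65 47.12561031180347
9.525 [0.46993498 0.03000289 0.32872253] [ 1.79882704e+02  2.14726836e-02 -6.05347947e+01]
[390.42789518 220.96070771] 0.7940304676619742 px/mm
390 220
```

View pics/s4c.png

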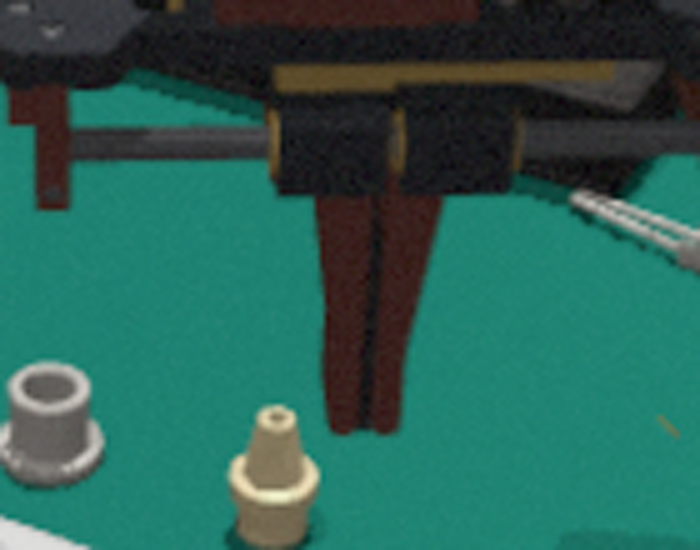

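The profile shows tapered fingers: closed, about 18.6 mm over the tips, 22 mm at 30 mm up and about 32 mm at the carriage. I re-plan with this geometry at a lean of 32°. I open the bar with the finger held high, then slide down its face, and measure the bar in the top view.

```bash
cat >> h.py <<'E'
PHI=np.radians(32.);W=.0093
u=np.array([0,np.sin(PHI),np.cos(PHI)]);j=np.array([0,np.cos(PHI),-np.sin(PHI)])
ORI=[180-np.degrees(PHI),0,YAW]
def tcp(x,ya,za):
    Pt=np.array([x-10,ya,za])*1e-3-W*j
    return list(O+RN@(Pt+.182*u))
def f(m):
    s=r.sense();print(m,round(s['clock'],2),np.round(s['tcp_pos'],4),np.round(s['contact_force'],2))
def nest(w): return RN.T@(np.array(w)-O)*1e3
def bar(p,name=None):
    g=p["frame"].max(2).astype(int);out=[]
    for v in range(247,255):
        row=g[v,276:297];d=np.clip(110-row,0,None)
        if d.sum()>80: out.append(nest(ray(p,((d*np.arange(276,297)).sum()/d.sum(),v),.0485))[:2])
    if name: cv2.imwrite(name,p["frame"][...,::-1])
    return np.round(np.median(out,0),1) if out else None
E
python3 - <<'E'
from h import *
p={k:v for k,v in r.snapshot("top").items()};p["frame"]=cv2.imread("pics/top0.png")[...,::-1];print("bar closed",bar(p))
p["frame"]=cv2.imread("pics/top3_3.png")[...,::-1];print("bar t3",bar(p))
for a in [(-84,12,75),(-84,29,30),(-84,23,22.5),(-4,23,22.5)]: print(r.inverse_kinematics(tcp(*a),ORI))
r.reach(tcp(-84,12,75),ORI);f("above")
r.servo_line(tcp(-84,13,36),ORI,speed=.1);f("down")
for a,b in [(20,33),(25,32),(29,30.5)]:
    r.servo_line(tcp(-84,a,b),ORI,speed=.04);f((a,b));print(bar(r.snapshot("top"),f"pics/top5_{a}.png"))
E
```

```text
bar closed [-29.8  38.3]
bar t3 [-29.8  42.4]
[ 18.6913902   -1.81503121  97.67596442 -30.2264679   94.7730601
 109.086455  ]
[ 20.39891655   1.4851164   99.16913271 -29.77047157  91.46603518
 112.95189553]
[ 19.8007857    1.55175081  99.91275616 -29.88700864  90.47113673
 112.84565169]
[ 17.25576508  12.56578695  87.9482658  -30.38398378  90.03861413
 110.20784475]
above 10.34 [0.4946 0.1151 0.234 ] [ 0.29 -0.67  0.32]
down 10.88 [0.4945 0.1153 0.1947] [-0.46  0.81  0.49]
(20, 33) 11.22 [0.4948 0.123  0.1925] [0.7  0.19 0.3 ]
[-29.8  38.4]
(25, 32) 11.55 [0.4947 0.1279 0.1913] [ 0.89 -0.01  0.29]
[-29.8  38.4]
(29, 30.5) 11.86 [0.4948 0.1306 0.1913] [-3.28 -6.62  8.19]
[-29.8  39.7]
```

```bash
python3 - <<'E'
from h import *
for a,b in [(28,32),(30,33),(33,34.5),(36,35.5)]:
    r.servo_line(tcp(-84,a,b),ORI,speed=.04);f((a,b));print(bar(r.snapshot("top"),f"pics/top6_{a}.png"))
p=r.snapshot("scene");cv2.imwrite("pics/scene6.png",p["frame"][...,::-1])
c=[cv2.imread("pics/scene6.png")[200:340,240:420]];cv2.imwrite("pics/s6c.png",cv2.resize(np.hstack(c),None,fx=4,fy=4,interpolation=cv2.INTER_CUBIC))
E
```

```text
(28, 32) 12.16 [0.4948 0.1301 0.1919] [-2.37 -4.9   5.67]
[-29.8  39.2]
(30, 33) 12.46 [0.4948 0.1322 0.193 ] [-1.68 -5.14  6.08]
[-29.8  41.2]
(33, 34.5) 12.76 [0.4948 0.1354 0.1944] [-2.   -4.89  5.92]
[-29.8  44.1]
(36, 35.5) 13.06 [0.4948 0.1385 0.1954] [-1.31 -4.33  6.39]
[-29.8  47.4]
```

View pics/s6c.png

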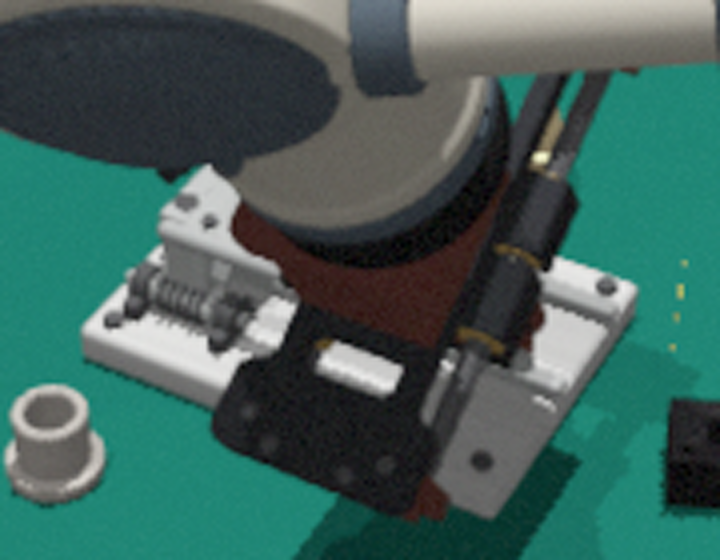

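The flap is open (bar at y=47.4, about 0.37 rad). Now I slide down its face to get the tip low.

```bash
python3 - <<'E'
from h import *
for a,b in [(33.1,31.5),(30.2,27.5),(28.4,25),(27.2,23.3)]:
    r.servo_line(tcp(-84,a,b),ORI,speed=.04);f((a,b));print(bar(r.snapshot("top"),f"pics/top7_{a}.png"))
a=cv2.imread("pics/top7_27.2.png")[195:315,240:400];cv2.imwrite("pics/t7c.png",cv2.resize(a,None,fx=5,fy=5,interpolation=cv2.INTER_CUBIC))
E
```

```text
(33.1, 31.5) 13.43 [0.495  0.1346 0.193 ] [-3.82 -7.63 13.23]
[-29.8  43.3]
(30.2, 27.5) 13.76 [0.4951 0.1306 0.19  ] [ -6.36 -14.13  18.29]
[-29.8  38.6]
(28.4, 25) 14.06 [0.4954 0.1289 0.1881] [ -6.12 -13.85  19.71]
[-29.8  38.4]
(27.2, 23.3) 14.36 [0.4956 0.128  0.1869] [ -5.34 -12.88  21.07]
[-29.8  38.4]
```

View pics/t7c.png

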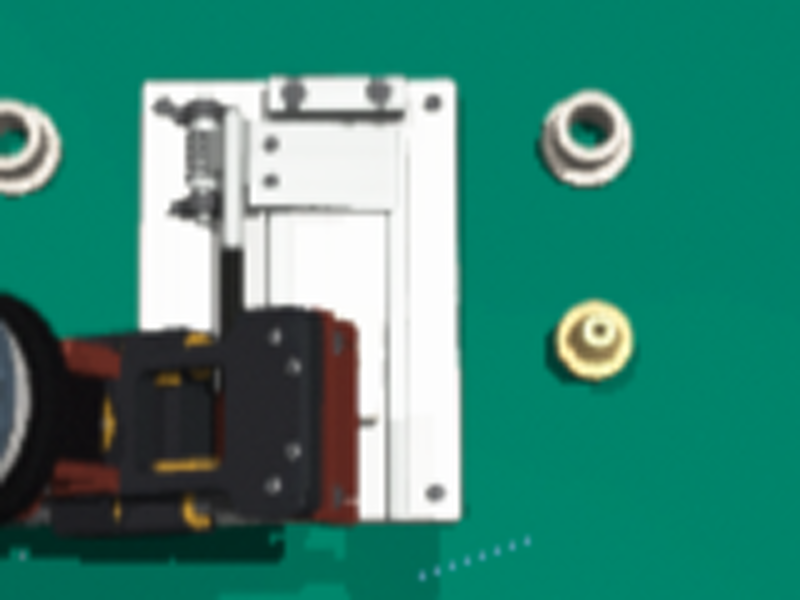

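The bar closed again (38.4). The slide down jammed on friction (-13, +21 N), and the arm gave 2–4 mm, so I gave away too much y. I will reopen and descend with bar feedback, sliding along x at the same time to break the friction.

```bash
python3 - <<'E'
from h import *
r.servo_line(tcp(-88,24,31),ORI,speed=.1)
r.servo_line(tcp(-96,28,33),ORI,speed=.1);f("free")
r.servo_line(tcp(-96,33,35),ORI,speed=.05)
r.servo_line(tcp(-96,37,36.5),ORI,speed=.05);b=bar(r.snapshot("top"));f(b)
x,ya,za=-96.,37.,36.5
for i in range(6):
    x+=2;za-=2.3;ya-=2.3*.65
    if i: ya+=np.clip(48-b[1],-1.5,2)
    r.servo_line(tcp(x,ya,za),ORI,speed=.03);b=bar(r.snapshot("top"));f((x,round(ya,1),round(za,1),b))
E
```

```text
free 14.91 [0.4822 0.1308 0.1916] [-2.29 -3.42  1.11]
[-29.7  49.3] 15.47 [0.4827 0.1397 0.1955] [-0.74 -2.84 -1.03]
(-94.0, 35.5, 34.2, array([-29.8,  47.7])) 15.78 [0.4849 0.1378 0.1939] [-2.16 -4.01  4.15]
(-92.0, np.float64(34.3), 31.9, array([-29.8,  47.8])) 16.09 [0.487  0.1367 0.192 ] [-2.57 -4.43  5.68]
(-90.0, np.float64(33.0), 29.6, array([-29.8,  47.7])) 16.4 [0.4891 0.1353 0.1899] [-3.06 -4.44  8.01]
(-88.0, np.float64(31.8), 27.3, array([-29.8,  47.7])) 16.71 [0.4911 0.134  0.1881] [-4.53 -5.09  9.4 ]
(-86.0, np.float64(30.6), 25.0, array([-29.8,  47.7])) 17.02 [0.4932 0.1328 0.1861] [-3.32 -4.92 11.67]
(-84.0, np.float64(29.4), 22.7, array([-29.7,  49. ])) 17.32 [0.4953 0.1316 0.184 ] [-3.   -5.35 11.71]
```

```bash
python3 - <<'E'
from h import *
ya=28.3
for x in (-81,-77,-73,-69,-65):
    r.servo_line(tcp(x,ya,21.8),ORI,speed=.04);b=bar(r.snapshot("top"),f"pics/top8_{-x}.png");f((x,round(ya,1),b))
    ya+=np.clip(48-b[1],-1,1)
p=r.snapshot("scene");cv2.imwrite("pics/scene8.png",p["frame"][...,::-1])
a=cv2.imread("pics/top8_65.png")[195:315,250:350];b=cv2.imread("pics/scene8.png")[195:315,260:360]
cv2.imwrite("pics/c8.png",cv2.resize(np.hstack([a,b]),None,fx=4,fy=4,interpolation=cv2.INTER_CUBIC))
E
```

```text
(-81, 28.3, array([-29.7,  49.3])) 17.62 [0.4982 0.1306 0.1825] [-3.19 -5.01  9.18]
(-77, np.float64(27.3), array([-29.7,  49.3])) 17.93 [0.5021 0.1297 0.1818] [-1.96 -4.1   5.51]
(-73, np.float64(26.3), array([-29.8,  40.5])) 18.23 [0.5059 0.1288 0.1813] [-1.29 -4.74  5.09]
(-69, np.float64(27.3), array([-29.8,  35. ])) 18.52 [0.5097 0.13   0.1811] [-2.52 -3.65  4.07]
(-65, np.float64(28.3), array([-29.8,  35.2])) 18.82 [0.5136 0.131  0.1809] [-2.16 -2.4   3.29]
```

View pics/c8.png

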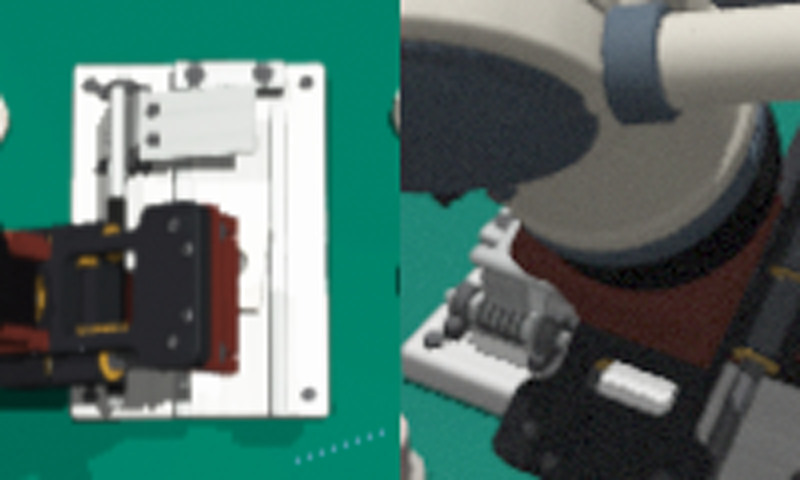

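The flap is clearly open: in the top crop its plate is raised with a shadow, and the bar is at about 279.5 px, so y≈50. The last bar readings were spoiled by the gripper covering those rows. The block has moved about 11 mm forward (hole at 310.5, 260.5). The contact is off-centre, so I reduce the opening a little to get more overlap on the block.

```bash
python3 - <<'E'
from h import *
r.servo_line(tcp(-64,27,21.8),ORI,speed=.04);p=r.snapshot("top");a=p["frame"]
r.servo_line(tcp(-62,25.7,21.8),ORI,speed=.04);f("");p=r.snapshot("top");b=p["frame"]
c=np.hstack([x[205:295,265:345,::-1] for x in(a,b)]);cv2.imwrite("pics/c9.png",cv2.resize(c,None,fx=5,fy=5,interpolation=cv2.INTER_CUBIC))
for nm,x in(("a",a),("b",b)):
    g=x.max(2).astype(int)
    print(nm,[list(g[v,270:295]) for v in (244,246)])
E
```

```text
19.43 [0.5168 0.1282 0.1809] [-1.88 -3.78  1.09]
a [[np.int64(253), np.int64(252), np.int64(252), np.int64(253), np.int64(251), np.int64(181), np.int64(151), np.int64(110), np.int64(81), np.int64(95), np.int64(102), np.int64(104), np.int64(192), np.int64(240), np.int64(241), np.int64(240), np.int64(242), np.int64(250), np.int64(245), np.int64(245), np.int64(245), np.int64(243), np.int64(237), np.int64(147), np.int64(176)], [np.int64(253), np.int64(252), np.int64(252), np.int64(253), np.int64(251), np.int64(180), np.int64(148), np.int64(87), np.int64(37), np.int64(34), np.int64(37), np.int64(68), np.int64(179), np.int64(239), np.int64(241), np.int64(238), np.int64(213), np.int64(128), np.int64(69), np.int64(62), np.int64(62), np.int64(52), np.int64(45), np.int64(43), np.int64(44)]]
b [[np.int64(253), np.int64(252), np.int64(252), np.int64(253), np.int64(253), np.int64(250), np.int64(182), np.int64(153), np.int64(109), np.int64(86), np.int64(100), np.int64(95), np.int64(135), np.int64(246), np.int64(242), np.int64(240), np.int64(237), np.int64(217), np.int64(159), np.int64(102), np.int64(97), np.int64(94), np.int64(78), np.int64(55), np.int64(57)], [np.int64(253), np.int64(252), np.int64(252), np.int64(253), np.int64(253), np.int64(250), np.int64(179), np.int64(147), np.int64(66), np.int64(35), np.int64(36), np.int64(38), np.int64(93), np.int64(227), np.int64(240), np.int64(239), np.int64(224), np.int64(92), np.int64(46), np.int64(45), np.int64(44), np.int64(44), np.int64(44), np.int64(44), np.int64(42)]]
```

View pics/c9.png

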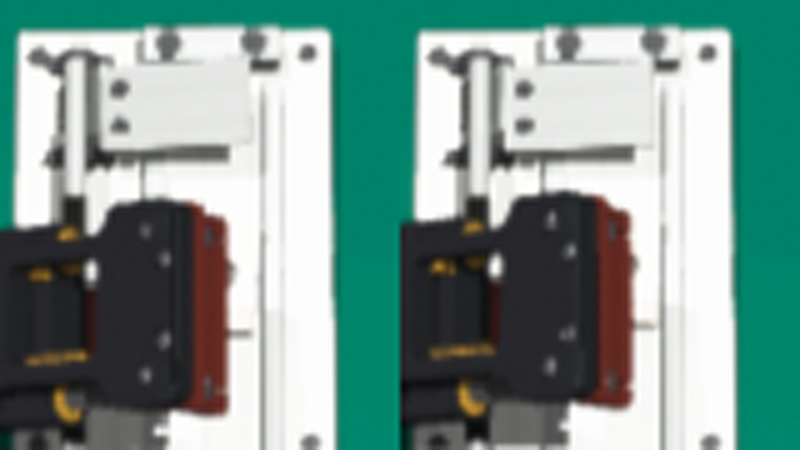

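```bash
python3 - <<'E'
from h import *
im=[]
for x in (-58,-50,-44):
    r.servo_line(tcp(x,24.4,21.8),ORI,speed=.04);f(x);im.append(r.snapshot("top")["frame"])
c=np.hstack([x[205:295,265:345,::-1] for x in im[1:]]);cv2.imwrite("pics/c10.png",cv2.resize(c,None,fx=5,fy=5,interpolation=cv2.INTER_CUBIC))
s=r.snapshot("scene")["frame"][180:330,230:430,::-1];cv2.imwrite("pics/s10.png",cv2.resize(s,None,fx=4,fy=4,interpolation=cv2.INTER_CUBIC))
E
```

```text
-58 19.73 [0.5211 0.1269 0.1812] [-0.29 -3.05  0.  ]
-50 20.13 [0.5291 0.1269 0.1813] [ 0.18 -3.85  1.91]
-44 20.48 [0.5348 0.1269 0.1812] [-1.31 -2.51  3.32]
```

View pics/c10.png

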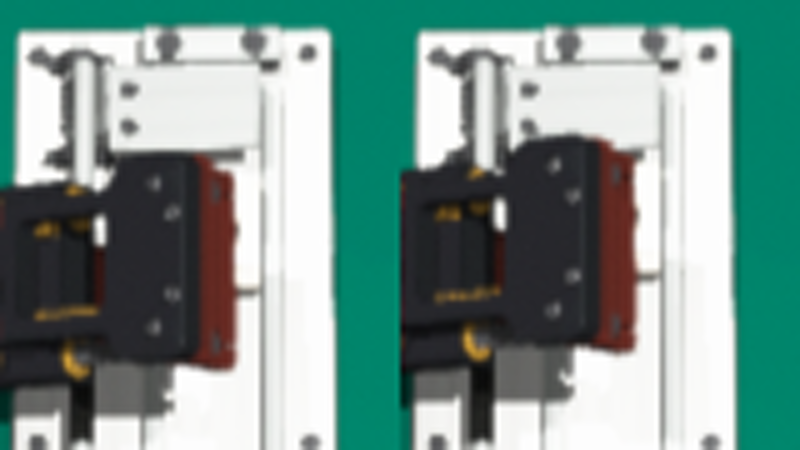

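View pics/s10.png

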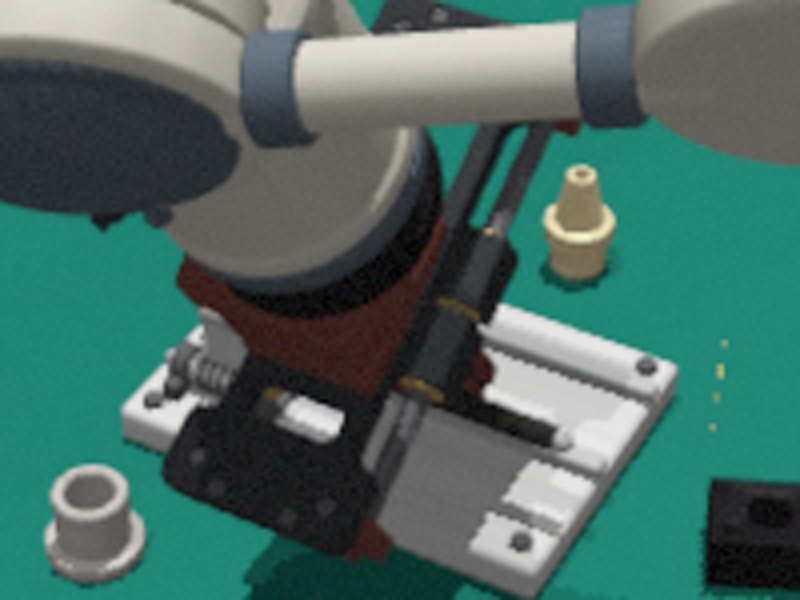

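```bash
python3 - <<'E'
from h import *
s=r.snapshot("scene");print(nest(ray(s,((566+.5)/4-.5+230,(440+.5)/4-.5+180),.049)), "closed ref", nest(ray(s,((574+.5)/4-.5+230,(350+.5)/4-.5+200),.046)))
for x in (-37,-30,-24):
    r.servo_line(tcp(x,24.4,21.8),ORI,speed=.04);f(x)
t=r.snapshot("top")["frame"][205:295,265:345,::-1];s=r.snapshot("scene")["frame"][195:315,260:367,::-1]
cv2.imwrite("pics/c11.png",np.hstack([cv2.resize(t,(427,480),interpolation=cv2.INTER_CUBIC),cv2.resize(s,None,fx=4,fy=4,interpolation=cv2.INTER_CUBIC)])[:, :800])
E
```

```text
[-110.49277463   46.21386537   49.        ] closed ref [-109.44188106   37.68595728   46.        ]
-37 20.96 [0.5418 0.1269 0.1811] [-0.74 -3.1   2.21]
-30 21.28 [0.5488 0.127  0.181 ] [-0.96 -3.51  2.58]
-24 21.58 [0.5547 0.1269 0.181 ] [-1.28 -2.87  1.  ]
```

View pics/c11.png

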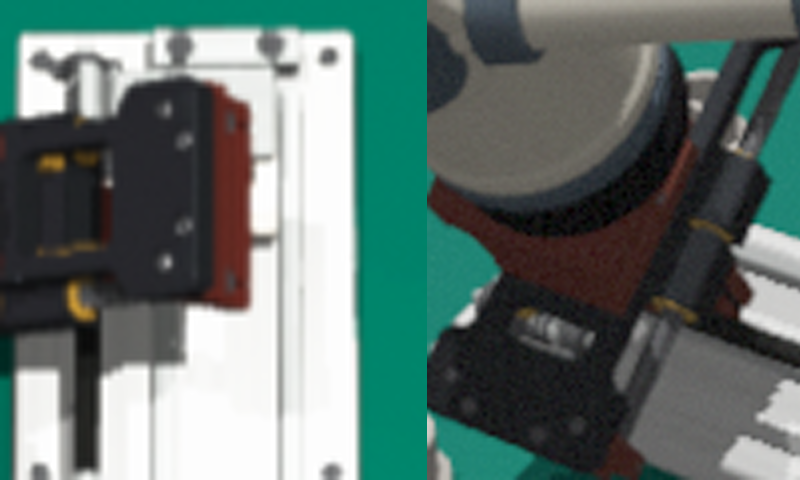

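The block keeps following: its rear edge is at about row 249.6, so x≈-27, with the front under the open flap. I push on to the stop.

```bash
python3 - <<'E'
from h import *
for x in (-17,-10,-7):
    r.servo_line(tcp(x,24.4,21.8),ORI,speed=.04);f(x)
x=-7
while x<-1:
    x+=1;r.servo_line(tcp(x,24.4,21.8),ORI,speed=.02);f(x)
    if r.sense()['contact_force'][0]<-6: break
t=r.snapshot("top")["frame"][205:295,265:345,::-1];s=r.snapshot("scene")["frame"][195:315,260:367,::-1]
cv2.imwrite("pics/c12.png",np.hstack([cv2.resize(t,(427,480),interpolation=cv2.INTER_CUBIC),cv2.resize(s,None,fx=4,fy=4,interpolation=cv2.INTER_CUBIC)])[:, :800])
E
```

```text
-17 22.01 [0.5618 0.1269 0.1811] [-0.32 -2.95  1.57]
-10 22.33 [0.5688 0.1269 0.1811] [-0.32 -3.12  2.13]
-7 22.58 [0.5717 0.1269 0.181 ] [-2.11 -4.16  2.71]
-6 22.83 [0.5726 0.1269 0.181 ] [-4.54 -3.21  3.52]
-5 23.08 [0.5736 0.1269 0.1811] [-4.16 -3.29  3.85]
-4 23.33 [0.5745 0.1269 0.181 ] [-3.39 -2.45  4.01]
-3 23.58 [0.575  0.1269 0.181 ] [-8.05 -2.4   5.4 ]
```

View pics/c12.png

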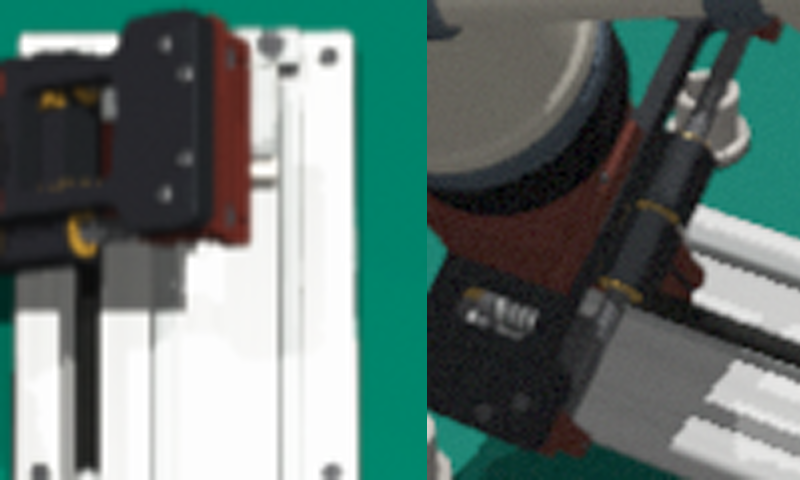

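```bash
python3 - <<'E'
from h import *
p=r.snapshot("top")
for v in (235,236,237,238,239,240,241): print(v,p["frame"][v,310:318].max(1),nest(ray(p,(313.5,v),.037)).round(1)[:2],nest(ray(p,(313.5,v),.015)).round(1)[0])
for x in (-2,-1.2):
    r.servo_line(tcp(x,24.4,21.8),ORI,speed=.02);f(x)
p=r.snapshot("top")
for v in (233,234,235,236,237,238,239,240,241): print(v,p["frame"][v,310:318].max(1))
E
```

```text
235 [105 119 183 211 212 220 242 180] [  0.9 -12. ] 5.6
236 [105 137 237 251 251 251 246 180] [ -1. -12.] 3.6
237 [105 130 225 244 246 245 235 174] [ -2.9 -12. ] 1.7
238 [105 111 148 159 159 161 171 162] [ -4.7 -12. ] -0.2
239 [104 105 109 109 110 116 155 161] [ -6.6 -12. ] -2.1
240 [105 113 156 178 179 179 203 166] [ -8.5 -12. ] -4.1
241 [105 129 218 240 241 239 238 174] [-10.4 -12. ] -6.0
-2 23.98 [0.5755 0.1269 0.1809] [-11.02  -2.97   6.69]
-1.2 24.23 [0.5759 0.1269 0.1809] [-14.24  -0.4    9.39]
233 [104 117 170 191 193 194 189 168]
234 [104 111 145 155 153 161 205 172]
235 [105 119 183 210 212 220 243 181]
236 [105 138 236 250 251 251 246 181]
237 [105 132 226 242 245 245 236 175]
238 [104 113 156 158 160 162 172 163]
239 [103 105 110 111 110 114 142 159]
240 [105 113 158 179 178 176 188 164]
241 [105 128 218 240 240 239 237 174]
```

The block's rear top edge is at row 237.8, so x≈-4.3. That is home, and it didn't move under 14 N. I back off, release the bar slowly and move clear.

```bash
python3 - <<'E'
from h import *
r.servo_line(tcp(-14,24.4,22.5),ORI,speed=.05);f("back")
r.servo_line(tcp(-16,18,26),ORI,speed=.03);f("rel1")
r.servo_line(tcp(-18,9,31),ORI,speed=.04);f("rel2")
r.servo_line(tcp(-40,5,110),ORI,speed=.12);f("up")
r.servo_line(list(np.array(tcp(-40,5,110))+[-.1,-.0,.1]),ORI,speed=.15);f("clear")
q=np.array(r.sense()['joints']);q[0]-=60;r.move_joints(list(q));f("away")
for n in("scene","top"):
    p=r.snapshot(n);cv2.imwrite(f"pics/{n}13.png",p["frame"][...,::-1])
a=cv2.imread("pics/scene13.png")[200:340,230:400];b=cv2.imread("pics/top13.png")[200:310,225:375]
cv2.imwrite("pics/s13.png",cv2.resize(a,None,fx=4.5,fy=4,interpolation=cv2.INTER_CUBIC));cv2.imwrite("pics/t13.png",cv2.resize(b,None,fx=5,fy=5,interpolation=cv2.INTER_CUBIC))
E
```

```text
back 24.69 [0.5646 0.1269 0.182 ] [-0.18 -3.28  2.07]
rel1 25.09 [0.5627 0.1205 0.1852] [-0.36  0.3   0.65]
rel2 25.5 [0.5607 0.1113 0.1905] [ 0.74  0.18 -0.5 ]
up 26.33 [0.5385 0.1075 0.2685] [-0.38 -0.36 -1.49]
clear 27.43 [0.4389 0.1075 0.3683] [-0.32  0.31 -0.72]
away 29.04 [ 0.3131 -0.3259  0.3682] [ 0.26  0.06 -0.84]
```

View pics/s13.png

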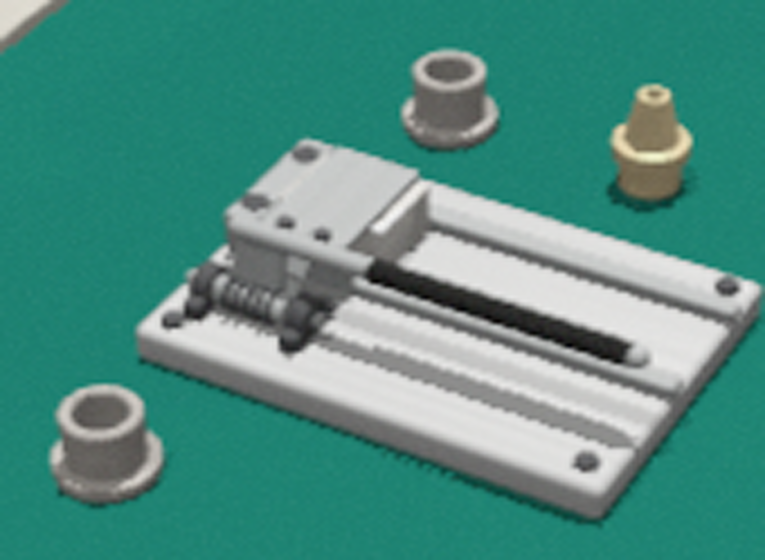

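View pics/t13.png

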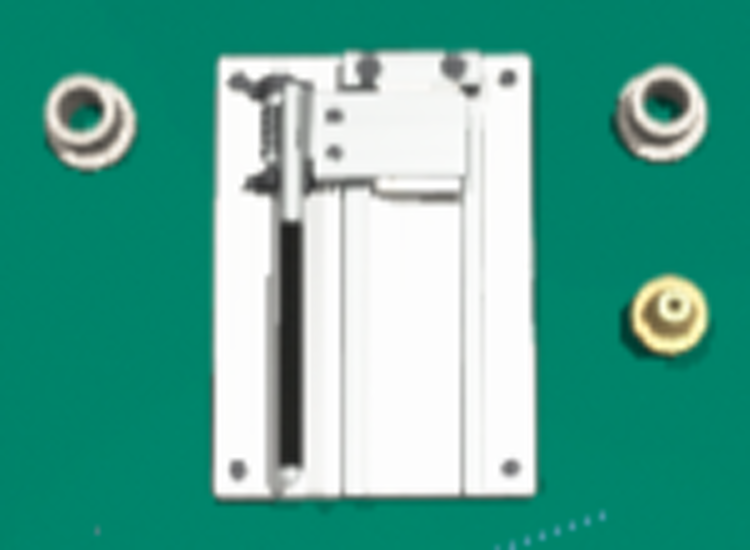

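The flap lies level on the block, and both bushes and the nozzle are at their old pixels. The block's rear edge looks slightly skewed, so I measure it.

```bash
python3 - <<'E'
from h import *
p=r.snapshot("top");g=p["frame"].min(2).astype(int)
print(g[233:244,298:321])
def edge(lo,hi,c):
    # lower dark shadow band: bright->dark crossing at 50%
    col=g[lo:hi,c].astype(float)
    k=np.argmin(col);
    i=k
    while i>0 and col[i]<210: i-=1
    return lo+i+(col[i]-210)/(col[i]-col[i+1])
pts=[]
for c in range(301,316):
    v=edge(235,242,c);pts.append(nest(ray(p,(c,v),.037))[:2]);print(c,round(v,2),pts[-1].round(1))
E
python3 - <<'E'
import cv2
a=cv2.imread("pics/top13.png")[225:250,290:325];cv2.imwrite("pics/t13z.png",cv2.resize(a,None,fx=20,fy=20,interpolation=cv2.INTER_NEAREST))
E
```

```text
[[246 246 246 246 246 246 247 247 247 247 247 247 248 248 248 248 248 248
  249 249 207 233 246]
 [234 234 235 237 237 236 237 237 237 238 238 238 237 237 237 237 238 238
  238 238 203 233 246]
 [158 163 190 224 222 207 221 224 225 227 227 226 222 222 222 221 221 220
  205 169 202 233 247]
 [110 122 201 248 247 240 248 249 250 251 251 251 251 251 251 251 251 251
  243 174 218 235 247]
 [166 123 186 235 237 238 241 242 244 245 246 245 246 246 245 245 245 244
  234 171 221 236 247]
 [230 142 147 158 158 159 161 162 165 165 164 164 163 163 154 153 153 156
  167 162 231 241 247]
 [238 213 199 159 151 138 137 135 137 139 135 114 106 105 102 102 102 106
  135 165 242 248 248]
 [243 251 250 235 230 210 206 202 204 206 202 180 175 175 176 177 176 174
  184 176 243 249 248]
 [244 252 252 252 252 247 245 243 244 245 245 244 244 244 245 245 244 243
  242 200 243 249 248]
 [244 252 252 253 253 252 252 251 252 252 252 252 252 252 252 252 252 251
  251 209 244 249 248]
 [244 252 252 253 253 253 253 252 252 252 253 253 252 252 253 253 253 252
  251 209 244 249 248]]
301 237.32 [-3.3 11. ]
302 237.34 [-3.3  9.2]
303 237.35 [-3.4  7.3]
304 237.39 [-3.5  5.5]
305 237.4 [-3.5  3.7]
306 237.43 [-3.6  1.8]
307 237.44 [-3.6 -0. ]
308 237.44 [-3.6 -1.9]
309 237.43 [-3.6 -3.7]
310 237.43 [-3.6 -5.6]
311 237.43 [-3.6 -7.4]
312 237.38 [-3.6 -9.2]
313 237.38 [ -3.6 -11.1]
314 237.38 [ -3.6 -12.9]
315 237.39 [ -3.6 -14.8]
```

View pics/t13z.png

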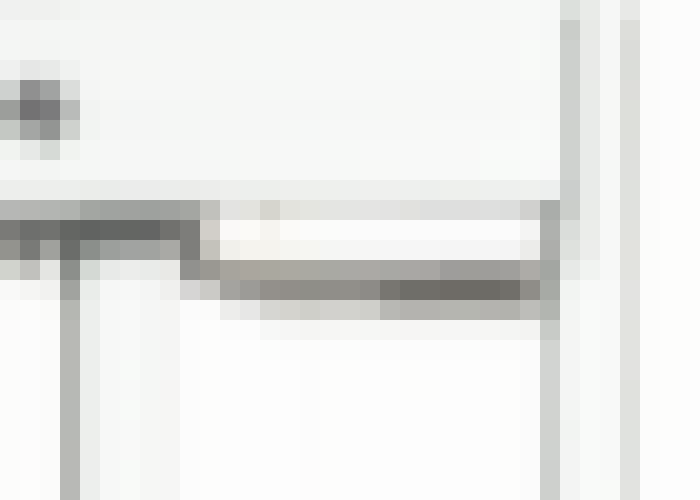

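The rear top edge is straight, x = -3.3 to -3.6 across its width, so the block is square and home. I check that it is stable and hand in.

```bash
python3 - <<'E'
from h import *
for n,k in(("top","top13.png"),("scene","scene13.png")):
    a=r.snapshot(n)["frame"][...,::-1].astype(int);b=cv2.imread("pics/"+k).astype(int);print(n,(abs(a-b).max(2)>40).sum())
p=r.snapshot("top")["frame"][...,::-1].astype(int);b=cv2.imread("pics/top0.png").astype(int)
for nm,(u,v) in dict(bush=(243,224),bush_b=(358,222),nozzle=(359,263),black=(298,332)).items(): print(nm,(abs(p-b).max(2)>40)[v-14:v+14,u-14:u+14].sum())
f("end");r.hand_in()
E
```

```text
top 21
scene 12
bush 0
bush_b 0
nozzle 0
black 0
end 29.34 [ 0.313  -0.3259  0.3683] [ 0.39 -0.74  0.64]
the job is handed in; nothing more can be done
```

The white block is home against the back stop with the flap lying level on it. I handed the job in at 29.3 s with the robot clear of the nest.

**How it was done:** With the gripper open, the fingers stand too far apart to reach both the bar and the block. I closed it and leaned it 32° about the lane axis. The back of the left finger held the bar at about 0.37–0.5 rad while the right fingertip pushed the block home. I then backed off, let the flap come down and moved away.

**Last checks:**
- **Block:** its rear edge is square, at x = -3.3 to -3.6 mm against the nominal -4. It did not move under a 14 N push against the stop.
- **Flap:** it lies level on the block in both views.
- **Bystanders:** the bushes, the nozzle and the black look-alike show no pixel change from the first picture.

**What went wrong on the way:**
- **Opening the flap:** my first two lowering tries only partly opened it or let it close again. The fingers are slimmer near the tip than the 115 mm over their backs suggested, and friction on the bar made the arm give. The highest force I read was about 25 N. I reopened the flap with camera feedback on the bar before the block was pushed.
- **Bar readings:** some automatic readings partway through the push were spoiled by the gripper covering the bar. I checked those stages by eye in the pictures instead.

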